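# Open the safety cap of a hardener canister

## Robot

A 6-joint arm with a two-finger parallel gripper is mounted at the origin on the work surface. World frame = base frame: x ahead of the robot, y to its left, z up, the work surface at z = 0. Lengths are in m, angles in degrees, forces in N, time in s.
With the tool pointing down it reaches from about 0.25 to 0.725 m from the base axis. Payload 9.7 kg.
Tool frame: the origin (TCP) lies between the finger pads; the fingertips stand 19 mm ahead of it and the grasp point (between the pads) is the TCP; z points along the fingers, y is the line along which they close (so a half turn about z gives the same grasp; the last joint's range is limited). The gripper opens to 85 mm and grips with 20 to 120 N. Pads are 22 mm wide; open, the fingers measure 114 mm over their backs; the gripper's body (76 mm by 85 mm) begins 54 mm behind the grasp point. The pads swing forward as they close: fully open they stand 13 mm farther back than shut.
Start: joints at [70.302, 4.979, 10.078, 95.1, 0, 90], TCP at [0.185, 0.518, 0.25] pointing down, gripper open.
Joint ranges: [-179.16, 179.16], [-48.56, 103.87], [-65.8, 70.77], [-126.05, 130.52], [-82.76, 87.17], [-180, 180]. Speed limits (degrees/s): [127.2, 127.2, 147.25, 180, 180, 180].

## Interface

Orientations are given as [roll, pitch, yaw] about the fixed x, y, z axes, in that order (R = Rz(yaw) Ry(pitch) Rx(roll)).
In Python, from workcell import telemetry, camera, calibration, workorder gives the robot as it stands.
- The arm moves only by the tool play_rows, never from a script. Its argument "increments" is a list of rows, each a list of 3 entries, a list of its own where there are three numbers: the shift along the tool's x, y, z in mm, then the turn, a rotation vector about the tool's x, y, z in degrees, then the closure, from 0 (fully open) to 1 (shut). In form: [[[x, y, z], [ax, ay, az], jaw], ...]. A call has 1 to 20 rows; each row is the pose to reach, as a shift and turn from the pose commanded when the call began, along the tool's axes at that moment; what a row does not reach only later rows make up. A row lasts 1/10 s, in which the tool goes at most 50 mm and 8.59 degrees, less where a joint would pass 70% of its speed; a pose out of reach is approached as far as the arm can. A call with a gripper value outside its range is refused whole. The fingers move at their own pace and stop on an object; "grip_force" is the grip in N (left out, the last holds). Time passes only in rows, so rows that repeat a pose let the fingers close. It gives the time, the measured TCP pose, the force, the opening and the grip force at its end, in the units of the state.
- telemetry.get_obs(): the state, without advancing time (a new reading comes with each control period).
- camera(name): name is "scene" or "side" or "wrist"; returns (picture, depth): 384x512x3 uint8, red, green, blue; 384x512 float32, m along the optical axis (not along the pixel's ray), 0 where there is no reading.
- calibration(name): a dict with "vertical_fov" (degrees; the focal length in pixels is half the picture's height over the tangent of half this angle, whatever the lens; pixels are square), "cx", "cy" (the principal point, pixels), "rvec" (rotation vector, rad) and "tvec" (3), from world to camera coordinates, as OpenCV has them; the wrist camera has in their place "hand_eye" (4x4, takes a point from camera to tool coordinates, whose origin is the TCP and whose axes are the flange's). Camera axes: x right, y down, z forward; pixel columns grow to the right and rows downward; lengths in m; the calibration is good to about 2 mm. A picture is of the moment at which its call begins: read the wrist's pose just before it. calibration takes no time and is no camera call.
- workorder.job_done(): hands the job in; it is judged then, once.
The state is a dict: "time": time; "q": joint angles; "qd": joint speeds; "joint_efforts": joint torques, N m; "ee_pos": TCP position; "tcp_rot": TCP orientation; "wrist_force": force on the tool from outside, world axes, zero at the start; "torque": the same for the moment, N m; "opening": finger opening in m; "grasp_force": force on a finger pad.
Only numpy, scipy, OpenCV 4.12 (cv2) and the standard library are available. Lean on these libraries where they do the work, as an engineer would, in place of code of your own. Each camera call takes 0.05 s, during which the arm holds its last target. There are 200 camera calls.

## Task

Take the sprung safety cap off the aluminium canister that is fixed in the wooden cradle: press the cap down against its spring, turn it anticlockwise past its catch while it is down, then lift it out of the neck, and stand it gently, right way up, in the middle of the bare terracotta tile. Do not force the cap against its catch or ram it on its bottom stop, and do not push the other things on the bench about.

Things in the scene. Friction and masses are not known exactly. Their poses are not given: they have to be found in the camera images.
- canister: Aluminium canister 92 mm across with a steel neck ring, fixed in a 130 x 130 mm wooden cradle; origin on the bench under its axis. Inside, a catch holds the locked cap: it is passed only below a depth that differs from canister to canister, 3 to 15 mm below the locked height. A firm rubber bottom stop (25 N/mm) lies 2.5 mm deeper (5.5 to 17.5 mm). More than 26 N between cap and canister is forcing it.
- neck (a point): Centre of the top face of the neck ring (outer 72 mm, bore 45 mm across), on the cap's turning axis, 126 mm above the bench. z up; x is the line of the two locked lugs. Two open slots, opposite each other, seen from above, lie 47.5 degrees anticlockwise (from above) of this line.
- slot (a point): Middle of one open slot in the neck ring, at its top face, 29 mm from the axis; the other is opposite. With the lugs in the slots (cap turned 41 to 54 degrees anticlockwise; hard stop at the end) and let up, the cap rises on its spring to 5 mm above its locked height and lifts straight out, 2 mm of play all round.
- cap_grip (a point): Centre of the cap's upright black grip bar: 44 mm long (cap x), 14 mm thick (cap y), 38 mm tall, standing on a round aluminium plug 40 mm across, 42 mm tall. 61 mm above the cap's underside; 45 mm above the neck's top face when locked. Cap z up. It starts locked, bar along the neck's x within 0.05 rad. Weight about 120 g.
- cap_foot (a point): Centre of the plug's underside. Two lugs at this foot stick out along cap x, in line with the bar, to 30 mm from the axis; 9 mm wide, 9 mm tall. A spring below pushes the cap up with 4.8 N when locked and 0.4 N more per mm pressed: 7 to 12 N on reaching the bottom stop, so a steep rise beyond that tells the bottom. While locked the foot is 16 mm below the neck's top face.
- tile_top (a point): Centre of the top face of the bare square terracotta tile, 130 x 130 mm, 12 mm thick, fixed to the bench; z up.
- jar: low round glaze jar with white lid, 52 mm across, 65 tall; origin under its centre; leave alone
- scraper: flat yellow plastic scraper lying on the bench; leave alone
- paddle: wooden modelling paddle lying flat, about 240 x 50 x 18 mm; leave alone
- rib: flat wooden disc (throwing rib) 84 mm across, 9 thick; leave alone
- cup: white cup 72 mm across, 75 tall; origin under its centre; leave alone
- block: cork block 90 x 60 x 35 mm; leave alone
- brush: brush lying flat; leave alone

How it is judged (in metres and radians):
On the way, in this order (a step that is already met when the one before it is completed fails the run):
1. the cap, pressed at least 2 mm below its locked height, is turned more than 0.6 rad, past its catch (z of cap_grip in the frame of neck below 0.043 m and angle between the x axis of cap_grip and the x axis of neck, either way round above 0.6 rad and horizontal distance between cap_grip and neck below 0.008 m), for 0.05 s.
2. the cap is lifted clear out of the neck (z of cap_grip in the frame of neck above 0.068 m), for 0.1 s.
At the end, for the whole second after the job is handed in: The cap stands right way up (tilt under 0.1 rad) on the tile, its axis within 35 mm of the tile's centre, at rest and released (horizontal distance between cap_grip and tile_top below 0.035 m and z of cap_grip in the frame of tile_top between 0.057 and 0.065 m and angle between cap_grip's own z axis and vertical below 0.1 rad and contact force between cap and tile above 0.3 N and linear speed of cap below 0.02 m/s); the robot touches nothing.
It fails at once if the cap is forced: more than 26 N between cap and canister (contact force between cap and canister above 26 N).
It fails at once if the cap is dropped on the tile: it comes down on it faster than 0.45 m/s (a fall of 10 mm) (linear speed of cap above 0.45 m/s and horizontal distance between cap_grip and tile_top below 0.07 m and z of cap_grip in the frame of tile_top below 0.069 m).
It fails at once if another thing on the bench is pushed more than 25 mm (distance of any of jar, scraper, paddle, rib, cup, block, brush from where it was at the start of the episode above 0.025 m).
It also fails if it takes over 64 s, if anything falls off the work surface, if the arm or the gripper's body presses on something with over 40 N, if the wrist force passes 120 N, or if a joint passes its speed limit or range.

## Working session

There is one attempt and no reset: what is moved stays moved. The work goes in short steps, Python scripts to look and compute and a tool call to move; the robot and the scene stay as the last step left them, time stands still between calls to the robot, and variables do not carry over. Pictures are saved under pics/ and viewed, at most 10 in all, crops included, and the job is handed in when it is done.

Besides the shell and the picture viewer there is one more tool, called by a JSON object that holds its "api" and its "payload", one argument or row to a line. play_rows: Moves the arm, as the interface text tells. Its arguments: {"type":"object","properties":{"increments":{"type":"array"},"grip_force":{"type":"number"}},"required":["increments"]}

```bash
mkdir -p pics; cat > h.py <<'E'
import numpy as np, cv2
from workcell import telemetry, camera, calibration, workorder
from scipy.spatial.transform import Rotation as R
def cloud(name):
    o=telemetry.get_obs(); im,d=camera(name); c=calibration(name)
    f=192/np.tan(np.radians(c['vertical_fov'])/2)
    v,u=np.mgrid[:384,:512]
    P=np.stack([(u-c['cx'])/f*d,(v-c['cy'])/f*d,d],-1)
    if name=='wrist':
        H=np.array(c['hand_eye']); P=P@H[:3,:3].T+H[:3,3]
        T=R.from_euler('xyz',o['tcp_rot'],degrees=True).as_matrix()
        P=P@T.T+np.array(o['ee_pos'])
    else:
        M=cv2.Rodrigues(np.array(c['rvec'],float))[0]; P=(P-np.array(c['tvec']).ravel())@M
    P[d==0]=np.nan
    return im,P
def save(im,n): cv2.imwrite('pics/'+n,cv2.cvtColor(im,cv2.COLOR_RGB2BGR))
E
python3 - <<'E'
from h import *
o=telemetry.get_obs(); print(o)
ims=[]
for n in ['scene','side','wrist']:
    im,P=cloud(n); ims.append(im); np.savez('/tmp/'+n,im=im,P=P); c=calibration(n); print(n,{k:np.round(x,3) if not isinstance(x,str) else x for k,x in c.items()})
save(np.hstack([cv2.resize(i,(400,300)) for i in ims[:2]]),'a.png'); save(ims[0],'s.png')
E
```

```text
{'time': 0.0, 'q': array([ 7.03002195e+01,  5.01216780e+00,  1.00323745e+01,  9.50984794e+01,
       -1.14840104e-03,  9.00007695e+01]), 'qd': array([-0.01083392,  0.11181319, -0.00885131,  0.00519403,  0.05616509,
        0.05862326]), 'joint_efforts': array([ 3.78227842e-04, -5.20393753e+01,  4.64794672e+01,  1.65043655e-02,
       -7.70023371e-05,  1.44294978e-05]), 'ee_pos': array([0.18533576, 0.51761312, 0.24955417]), 'tcp_rot': array([-1.79921727e+02,  1.14945116e-03,  1.60299452e+02]), 'wrist_force': array([ 0.81078321,  0.27172595, -0.31998227]), 'torque': array([-0.01561379, -0.01343592, -0.00730825]), 'grasp_force': 0.0, 'opening': 0.08535402984504095}
scene {'vertical_fov': np.float64(42.745), 'cx': np.float64(255.161), 'cy': np.float64(189.078), 'rvec': array([ 0.74 ,  2.656, -1.047]), 'tvec': array([ 0.525, -0.139,  1.823])}
side {'vertical_fov': np.float64(44.493), 'cx': np.float64(257.117), 'cy': np.float64(196.097), 'rvec': array([ 2.328, -0.139,  0.033]), 'tvec': array([-0.603,  0.129,  1.671])}
wrist {'vertical_fov': np.float64(65.629), 'cx': np.float64(255.773), 'cy': np.float64(189.082), 'hand_eye': array([[-0.001, -0.951, -0.31 ,  0.08 ],
       [ 1.   , -0.001,  0.   , -0.   ],
       [-0.   , -0.31 ,  0.951, -0.123],
       [ 0.   ,  0.   ,  0.   ,  1.   ]])}
```

View pics/a.png

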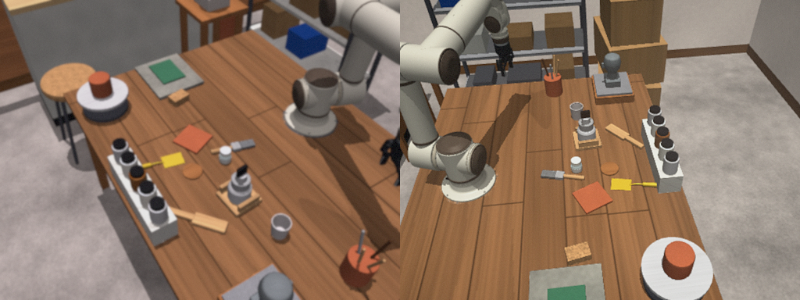

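View pics/s.png

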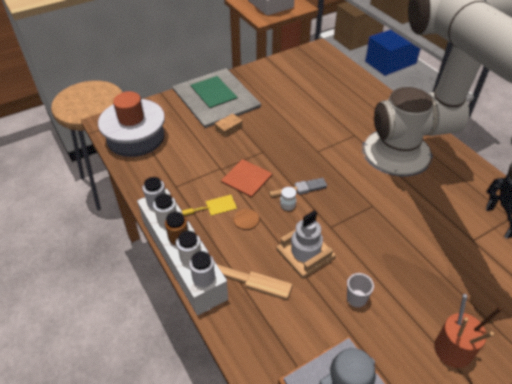

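The scene picture shows the canister with its black bar near (308,235), the terracotta tile at (248,177), the cup at (360,290) and the jar at (288,198). The side view shows the same things. Next I measure with depth.

```bash
python3 - <<'E'
from h import *
for n in ['scene','side']:
    z=np.load(f'/tmp/{n}.npz'); im,P=z['im'].astype(int),z['P']
    v,u=np.mgrid[:384,:512]
    hsv=cv2.cvtColor(z['im'],cv2.COLOR_RGB2HSV).astype(int)
    t=(abs(P[...,2]-.012)<.012)&((hsv[...,0]<9)|(hsv[...,0]>174))&(hsv[...,1]>140)&(hsv[...,2]>120)
    nn,l,st,ce=cv2.connectedComponentsWithStats(t.astype(np.uint8))
    k=1+np.argmax(st[1:,4]); q=P[l==k]; r=cv2.minAreaRect((q[:,:2]*1000).astype(np.float32))
    print(n,'tile',st[k],q.mean(0),r)
    uc,vc=(308,240) if n=='scene' else (238,166)
    w=(abs(u-uc)<45)&(abs(v-vc)<50)
    dark=w&(im.max(2)<70)&(P[...,2]>.13)&(P[...,2]<.21)
    q=P[dark]; print('bar',len(q),np.nanmedian(q,0),q.min(0),q.max(0))
    q2=q[q[:,2]>q[:,2].max()-.006]; print('bar top',len(q2),q2.mean(0),cv2.minAreaRect((q2[:,:2]*1000).astype(np.float32)))
    rg=P[w&(abs(P[...,2]-.126)<.005)]; print('ring',len(rg),cv2.minEnclosingCircle((rg[:,:2]*1000).astype(np.float32)),rg.min(0),rg.max(0))
    # objects
    m=(P[...,2]>.006)&(P[...,2]<.25)&(P[...,0]>.1)&(P[...,0]<.9)&(abs(P[...,1])<.6)
    nn,l,st,ce=cv2.connectedComponentsWithStats(m.astype(np.uint8))
    for k in range(1,nn):
        if st[k,4]>60: q=P[l==k]; print(ce[k].round(),st[k,4],q.min(0).round(3),q.max(0).round(3))
E
```

```text
scene tile [222 160  49  36 980] [ 0.55001584 -0.16480562  0.01179878] ((545.6904907226562, -170.43353271484375), (139.7854461669922, 140.57188415527344), 24.222517013549805)
bar 134 [0.5616812  0.20950892 0.18402609] [0.5367895  0.19670899 0.15284039] [0.57888121 0.2163635  0.19425239]
bar top 40 [0.55643723 0.20697522 0.19030439] ((558.0802612304688, 206.22657775878906), (43.62649917602539, 14.433320999145508), 7.873976230621338)
ring 215 ((556.4994506835938, 204.23321533203125), 38.19709396362305) [0.51830617 0.16632119 0.1210303 ] [0.59253128 0.24107464 0.13084897]
[226. 112.] 1642 [ 0.289 -0.6    0.006] [ 0.555 -0.397  0.046]
[135. 127.] 2673 [ 0.68  -0.6    0.006] [ 0.9   -0.454  0.189]
[384. 127.] 286 [ 0.1   -0.036  0.117] [0.116 0.041 0.212]
[375. 161.] 119 [ 0.1   -0.057  0.006] [0.122 0.06  0.02 ]
[247. 178.] 999 [ 0.461 -0.249  0.006] [ 0.63  -0.079  0.021]
[210. 254.] 3536 [ 0.658 -0.341  0.006] [0.9   0.31  0.195]
[297. 192.] 696 [ 0.325 -0.058  0.006] [0.525 0.039 0.072]
[246. 219.] 335 [ 0.604 -0.047  0.006] [0.687 0.036 0.019]
[306. 246.] 2081 [0.45  0.104 0.006] [0.
[... 720 characters left out ...]
.628 0.487 0.006] [0.868 0.6   0.249]
[236. 165.] 1547 [0.487 0.131 0.006] [0.63  0.46  0.194]
[325. 192.] 3636 [ 0.661 -0.187  0.006] [0.9   0.335 0.196]
[106. 197.] 202 [ 0.1   -0.047  0.107] [0.115 0.033 0.213]
[226. 211.] 262 [ 0.468 -0.021  0.006] [0.52  0.034 0.07 ]
[268. 216.] 257 [ 0.605 -0.05   0.006] [0.695 0.034 0.017]
[118. 229.] 103 [ 0.1   -0.068  0.006] [0.122 0.056 0.016]
[204. 224.] 434 [ 0.328 -0.064  0.006] [0.526 0.021 0.026]
[246. 252.] 1159 [ 0.467 -0.255  0.006] [ 0.635 -0.084  0.022]
[345. 328.] 2615 [ 0.682 -0.6    0.006] [ 0.9   -0.459  0.187]
[228. 324.] 721 [ 0.423 -0.479  0.006] [ 0.521 -0.403  0.041]
[212. 360.] 3455 [ 0.292 -0.6    0.007] [ 0.552 -0.484  0.032]
```

{"api": "play_rows", "payload": {
  "increments": [
    [[-15, -6, -20], [0, 0, -1], 0],
    [[-45, -18, -40], [0, 0, -3], 0],
    [[-90, -34, -40], [0, 0, -5], 0],
    [[-135, -51, -40], [0, 0, -7], 0],
    [[-180, -68, -40], [0, 0, -9], 0],
    [[-225, -85, -40], [0, 0, -11], 0],
    [[-270, -102, -40], [0, 0, -13], 0],
    [[-315, -119, -40], [0, 0, -15], 0],
    [[-360, -135, -40], [0, 0, -17], 0],
    [[-405, -152, -40], [0, 0, -18], 0],
    [[-440, -165, -40], [0, 0, -19], 0],
    [[-453, -170, -40], [0, 0, -20], 0],
    [[-456, -171, -40], [0, 0, -20], 0],
    [[-456, -171, -40], [0, 0, -20], 0],
    [[-456, -171, -40], [0, 0, -20], 0],
    [[-456, -171, -40], [0, 0, -20], 0]
  ]
}}

```text
time: 1.75
ee_pos: [0.5563, 0.204, 0.2906]
tcp_rot: [180.0, 0.0, -179.6]
wrist_force: [-0.7, 0.3, 0.1]
opening: 0.0855
grasp_force: 0.0
```

```bash
python3 - <<'E'
from h import *
o=telemetry.get_obs(); print(o['q'].round(1),o['ee_pos'],o['tcp_rot'],o['wrist_force'])
im,P=cloud('wrist'); save(im,'w.png'); np.savez('/tmp/wrist',im=im,P=P)
a=P[...,2]
dark=(im.max(2)<80)&(a>.182)&(a<.2); 
q=P[dark]; print(len(q),q.mean(0),cv2.minAreaRect((q[:,:2]*1000).astype(np.float32)))
c=q[:,:2]-q[:,:2].mean(0); w,V=np.linalg.eigh(c.T@c); print('ang',np.degrees(np.arctan2(V[1,1],V[0,1])))
rg=P[(abs(a-.126)<.004)&(np.hypot(P[...,0]-.557,P[...,1]-.203)<.06)]
print('ring',len(rg),np.median(rg[:,2]),cv2.minEnclosingCircle((rg[:,:2]*1000).astype(np.float32)),rg.min(0),rg.max(0))
top=P[(a>.146)&(a<.156)&(np.hypot(P[...,0]-.557,P[...,1]-.203)<.04)]
print('plugtop',len(top),np.median(top[:,2]),cv2.minEnclosingCircle((top[:,:2]*1000).astype(np.float32)))
E
```

```text
[ 20.1  12.2  22.8 100.5   0.   19.8] [0.55632061 0.20400407 0.29059425] [ 1.79988127e+02  1.46268587e-02 -1.79630269e+02] [-0.71495397  0.27324209  0.14581185]
865 [0.55366622 0.2036036  0.18961855] ((554.9398803710938, 203.70018005371094), (42.96979904174805, 13.338976860046387), 6.177257537841797)
ang -173.87455383033037
ring 1864 0.12598969784991026 ((556.1170654296875, 203.37857055664062), 36.42940139770508) [0.51975789 0.16774953 0.12210084] [0.5915224  0.23928017 0.12969374]
plugtop 706 0.1518345320264562 ((554.2939453125, 203.925537109375), 20.957473754882812)
```

View pics/w.png

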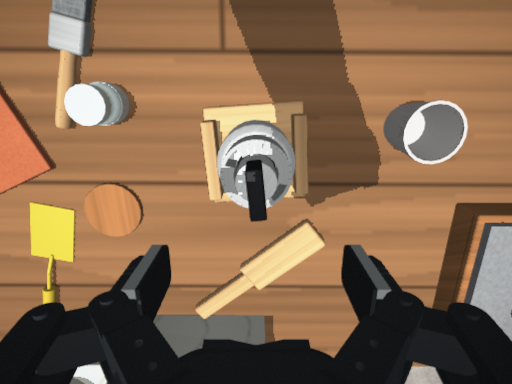

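The wrist picture shows the cap bar at about (255,190), clear all round, with the cup, paddle and rib well away. The ring height of 0.126 m and bar size of 43x13 mm match the given sizes. I'll go down and grip softly.

{"api": "play_rows", "payload": {
  "increments": [
    [[0, 0, 15], [0, 0, -2], 0],
    [[0, 0, 45], [0, 0, -4], 0],
    [[0, -0.5, 75], [0, 0, -5.7], 0.3],
    [[0, -0.5, 100], [0, 0, -5.7], 0.5],
    [[0, -0.5, 111], [0, 0, -5.7], 0.5],
    [[0, -0.5, 113], [0, 0, -5.7], 0.5],
    [[0, -0.5, 113], [0, 0, -5.7], 0.6],
    [[0, -0.5, 113], [0, 0, -5.7], 0.7],
    [[0, -0.5, 113], [0, 0, -5.7], 0.74]
  ],
  "grip_force": 20
}}

```text
time: 2.7
ee_pos: [0.5576, 0.2028, 0.1786]
tcp_rot: [180.0, 0.1, -174.0]
wrist_force: [0.2, 0.3, 0.2]
opening: 0.0223
grasp_force: 0.0
```

```bash
python3 - <<'E'
from h import *
o=telemetry.get_obs(); print(o)
im,P=cloud('wrist'); save(im[100:],'w2.png')
E
```

```text
{'time': 2.7, 'q': array([1.99909628e+01, 9.96098238e+00, 7.65272722e+00, 8.75775631e+01,
       1.55278053e-03, 1.39886695e+01]), 'qd': array([ 0.01703709,  0.18641739, -0.4723144 , -0.19881937, -0.08322993,
       -0.04512772]), 'joint_efforts': array([ 5.68370568e-02, -5.79569900e+01,  4.69623506e+01,  7.66846078e-04,
        1.34960319e-03,  1.58880230e-03]), 'ee_pos': array([0.55756656, 0.20284571, 0.17864378]), 'tcp_rot': array([ 1.79970892e+02,  1.10420163e-01, -1.73997733e+02]), 'wrist_force': array([0.17450614, 0.30333874, 0.24501965]), 'torque': array([ 0.00756057, -0.02583765, -0.02933902]), 'grasp_force': 0.0, 'opening': 0.022344493123474893}
```

View pics/w2.png

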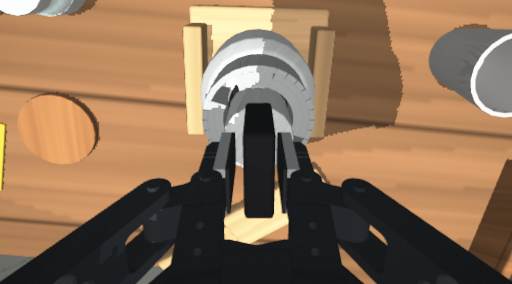

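The near view shows the bar (x 244–273) between the pads (234 and 278), about 1 mm off towards +y. I'll shift slightly and close.

{"api": "play_rows", "payload": {
  "increments": [
    [[0, 0.8, 0], [0, 0, 0], 0.78],
    [[0, 0.8, 0], [0, 0, 0], 0.82],
    [[0, 0.8, 0], [0, 0, 0], 0.86],
    [[0, 0.8, 0], [0, 0, 0], 0.9],
    [[0, 0.8, 0], [0, 0, 0], 1],
    [[0, 0.8, 0], [0, 0, 0], 1],
    [[0, 0.8, 0], [0, 0, 0], 1]
  ],
  "grip_force": 20
}}

```text
time: 3.45
ee_pos: [0.5571, 0.2035, 0.1775]
tcp_rot: [180.0, 0.0, -174.0]
wrist_force: [0.5, 1.8, 3.3]
opening: 0.0133
grasp_force: 24.2
```

{"api": "play_rows", "payload": {
  "increments": [
    [[0, 0, 0], [0, 0, 0], 1],
    [[0, 0, 0], [0, 0, 0], 1],
    [[0, 0, 0], [0, 0, 0], 1]
  ],
  "grip_force": 60
}}

```text
time: 3.75
ee_pos: [0.557, 0.2035, 0.1774]
tcp_rot: [180.0, 0.0, -174.0]
wrist_force: [0.5, 2.6, 3.9]
opening: 0.0131
grasp_force: 61.8
```

{"api": "play_rows", "payload": {
  "increments": [
    [[0, 0, 0.5], [0, 0, 0], 1],
    [[0, 0, 1], [0, 0, 0], 1],
    [[0, 0, 1.5], [0, 0, 0], 1],
    [[0, 0, 2], [0, 0, 0], 1],
    [[0, 0, 2], [0, 0, 0], 1],
    [[0, 0, 2], [0, 0, 0], 1]
  ]
}}

```text
time: 4.35
ee_pos: [0.557, 0.2035, 0.1754]
tcp_rot: [180.0, 0.0, -174.0]
wrist_force: [0.1, 2.1, 2.3]
opening: 0.013
grasp_force: 61.9
```

{"api": "play_rows", "payload": {
  "increments": [
    [[0, 0, 0.5], [0, 0, 0], 1],
    [[0, 0, 1], [0, 0, 0], 1],
    [[0, 0, 1.5], [0, 0, 0], 1],
    [[0, 0, 2], [0, 0, 0], 1],
    [[0, 0, 2.5], [0, 0, 0], 1],
    [[0, 0, 2.5], [0, 0, 0], 1],
    [[0, 0, 2.5], [0, 0, 0], 1]
  ]
}}

```text
time: 5.05
ee_pos: [0.557, 0.2035, 0.1729]
tcp_rot: [180.0, 0.0, -174.0]
wrist_force: [0.4, 3.1, 4.5]
opening: 0.013
grasp_force: 62.1
```

{"api": "play_rows", "payload": {
  "increments": [
    [[0, 0, 0.3], [0, 0, 0], 1],
    [[0, 0, 0.6], [0, 0, 0], 1],
    [[0, 0, 0.6], [0, 0, 0], 1]
  ]
}}

```text
time: 5.35
ee_pos: [0.557, 0.2035, 0.1723]
tcp_rot: [180.0, 0.0, -174.0]
wrist_force: [0.4, 3.5, 4.8]
opening: 0.0129
grasp_force: 62.1
```

{"api": "play_rows", "payload": {
  "increments": [
    [[0, 0, 0.2], [0, 0, 0], 1],
    [[0, 0, 0.4], [0, 0, 0], 1],
    [[0, 0, 0.4], [0, 0, 0], 1],
    [[0, 0, 0.4], [0, 0, 0], 1]
  ]
}}

```text
time: 5.75
ee_pos: [0.557, 0.2034, 0.1719]
tcp_rot: [180.0, 0.0, -174.0]
wrist_force: [0.3, 1.4, 6.4]
opening: 0.0135
grasp_force: 62.1
```

{"api": "play_rows", "payload": {
  "increments": [
    [[0, 0, 0.2], [0, 0, 0], 1],
    [[0, 0, 0.4], [0, 0, 0], 1],
    [[0, 0, 0.4], [0, 0, 0], 1],
    [[0, 0, 0.4], [0, 0, 0], 1]
  ]
}}

```text
time: 6.15
ee_pos: [0.557, 0.2035, 0.1716]
tcp_rot: [180.0, 0.0, -174.0]
wrist_force: [-0.1, 2.2, 5.8]
opening: 0.0133
grasp_force: 62.1
```

{"api": "play_rows", "payload": {
  "increments": [
    [[0, 0, 0.2], [0, 0, 0], 1],
    [[0, 0, 0.5], [0, 0, 0], 1],
    [[0, 0, 0.5], [0, 0, 0], 1],
    [[0, 0, 0.5], [0, 0, 0], 1]
  ]
}}

```text
time: 6.55
ee_pos: [0.5571, 0.2034, 0.1711]
tcp_rot: [180.0, 0.0, -174.0]
wrist_force: [-0.5, 3.3, 6.0]
opening: 0.013
grasp_force: 62.1
```

{"api": "play_rows", "payload": {
  "increments": [
    [[0, 0, 0.2], [0, 0, 0], 1],
    [[0, 0, 0.5], [0, 0, 0], 1],
    [[0, 0, 0.5], [0, 0, 0], 1],
    [[0, 0, 0.5], [0, 0, 0], 1]
  ]
}}

```text
time: 6.95
ee_pos: [0.557, 0.2035, 0.1706]
tcp_rot: [180.0, 0.0, -174.0]
wrist_force: [-1.0, 2.7, 5.2]
opening: 0.0133
grasp_force: 62.2
```

{"api": "play_rows", "payload": {
  "increments": [
    [[0, 0, 0.2], [0, 0, 0], 1],
    [[0, 0, 0.5], [0, 0, 0], 1],
    [[0, 0, 0.5], [0, 0, 0], 1],
    [[0, 0, 0.5], [0, 0, 0], 1]
  ]
}}

```text
time: 7.35
ee_pos: [0.557, 0.2035, 0.1701]
tcp_rot: [180.0, 0.0, -174.0]
wrist_force: [-0.1, 2.9, 6.0]
opening: 0.0135
grasp_force: 62.2
```

{"api": "play_rows", "payload": {
  "increments": [
    [[0, 0, 0.2], [0, 0, 0], 1],
    [[0, 0, 0.5], [0, 0, 0], 1],
    [[0, 0, 0.5], [0, 0, 0], 1],
    [[0, 0, 0.5], [0, 0, 0], 1]
  ]
}}

```text
time: 7.75
ee_pos: [0.557, 0.2035, 0.1697]
tcp_rot: [180.0, 0.0, -174.0]
wrist_force: [-0.2, 3.1, 6.0]
opening: 0.0131
grasp_force: 62.2
```

{"api": "play_rows", "payload": {
  "increments": [
    [[0, 0, 0.2], [0, 0, 0], 1],
    [[0, 0, 0.5], [0, 0, 0], 1],
    [[0, 0, 0.5], [0, 0, 0], 1],
    [[0, 0, 0.5], [0, 0, 0], 1]
  ]
}}

```text
time: 8.15
ee_pos: [0.557, 0.2035, 0.1692]
tcp_rot: [180.0, 0.0, -174.0]
wrist_force: [0.4, 3.7, 5.5]
opening: 0.0128
grasp_force: 62.2
```

{"api": "play_rows", "payload": {
  "increments": [
    [[0, 0, 0.2], [0, 0, 0], 1],
    [[0, 0, 0.5], [0, 0, 0], 1],
    [[0, 0, 0.5], [0, 0, 0], 1],
    [[0, 0, 0.5], [0, 0, 0], 1]
  ]
}}

```text
time: 8.55
ee_pos: [0.557, 0.2034, 0.1687]
tcp_rot: [180.0, 0.0, -174.0]
wrist_force: [-0.0, 3.3, 5.5]
opening: 0.0129
grasp_force: 62.2
```

{"api": "play_rows", "payload": {
  "increments": [
    [[0, 0, 0.2], [0, 0, 0], 1],
    [[0, 0, 0.5], [0, 0, 0], 1],
    [[0, 0, 0.5], [0, 0, 0], 1],
    [[0, 0, 0.5], [0, 0, 0], 1]
  ]
}}

```text
time: 8.95
ee_pos: [0.557, 0.2034, 0.1683]
tcp_rot: [180.0, 0.0, -174.0]
wrist_force: [0.6, 2.6, 6.4]
opening: 0.0132
grasp_force: 62.2
```

```bash
python3 - <<'E'
from h import *
f=[]
for i in range(4):
    o=telemetry.get_obs(); f.append(o['wrist_force'])
    im,P=cloud(['wrist','scene','side','wrist'][i])
    a=P[...,2]
    dark=(im.max(2)<80)&(a>.165)&(a<.2)&(np.hypot(P[...,0]-.557,P[...,1]-.2035)<.022)
    pl=P[(a>.133)&(a<.156)&(np.hypot(P[...,0]-.557,P[...,1]-.2035)<.02)&(im.min(2)>90)]
    print(o['time'],f[-1].round(1),o['torque'].round(2),len(pl),np.median(pl[:,2]) if len(pl) else 0)
E
```

```text
8.95 [0.6 2.6 6.4] [ 0.65 -0.01  0.02] 732 0.1425353629487715
9.0 [0.4 3.5 7.9] [ 0.67 -0.01 -0.04] 32 0.1416791280526319
9.05 [-0.   2.6  7.4] [ 0.68  0.03 -0.  ] 30 0.14024805903230314
9.1 [-0.3  2.2  7.4] [ 0.67 -0.02 -0.03] 736 0.14248936189189765
```

{"api": "play_rows", "payload": {
  "increments": [
    [[0, 0, 0.2], [0, 0, 0], 1],
    [[0, 0, 0.5], [0, 0, 0], 1],
    [[0, 0, 0.5], [0, 0, 0], 1],
    [[0, 0, 0.5], [0, 0, 0], 1]
  ]
}}

```text
time: 9.55
ee_pos: [0.5571, 0.2035, 0.168]
tcp_rot: [180.0, 0.0, -174.0]
wrist_force: [-1.1, 2.5, 8.2]
opening: 0.0129
grasp_force: 62.8
```

{"api": "play_rows", "payload": {
  "increments": [
    [[0, 0, 0.2], [0, 0, 0], 1],
    [[0, 0, 0.4], [0, 0, 0], 1],
    [[0, 0, 0.4], [0, 0, 0], 1],
    [[0, 0, 0.4], [0, 0, 0], 1]
  ]
}}

```text
time: 9.95
ee_pos: [0.5571, 0.2035, 0.1679]
tcp_rot: [180.0, 0.1, -174.0]
wrist_force: [-0.6, 2.9, 10.4]
opening: 0.0129
grasp_force: 63.0
```

Force climbs while z stalls at 0.168, so the bottom is about 9.5 mm down. I'll back off 1.2 mm and turn.

{"api": "play_rows", "payload": {
  "increments": [
    [[0, 0, -0.6], [0, 0, 0], 1],
    [[0, 0, -1.2], [0, 0, 0], 1],
    [[0, 0, -1.2], [0, 0, 0], 1],
    [[0, 0, -1.2], [0, 0, 0], 1]
  ]
}}

```text
time: 10.35
ee_pos: [0.557, 0.2035, 0.1686]
tcp_rot: [180.0, 0.0, -174.0]
wrist_force: [0.1, 2.0, 6.7]
opening: 0.0133
grasp_force: 62.4
```

{"api": "play_rows", "payload": {
  "increments": [
    [[0, 0, -1.2], [0, 0, -1], 1],
    [[0, 0, -1.2], [0, 0, -2], 1],
    [[0, 0, -1.2], [0, 0, -3], 1],
    [[0, 0, -1.2], [0, 0, -4], 1],
    [[0, 0, -1.2], [0, 0, -5], 1],
    [[0, 0, -1.2], [0, 0, -5], 1]
  ]
}}

```text
time: 10.95
ee_pos: [0.557, 0.203, 0.1696]
tcp_rot: [-180.0, 0.0, -169.0]
wrist_force: [0.3, 1.4, 7.1]
opening: 0.0133
grasp_force: 62.4
```

```bash
python3 -c "
from h import *
o=telemetry.get_obs();print(o['wrist_force'],o['torque'],o['q'])"
```

```text
[0.29489793 1.42394624 7.11986388] [ 0.21722825 -0.00731057  0.00778802] [ 2.00477031e+01  9.98491162e+00  6.68516343e+00  8.67014228e+01
 -4.13863204e-02  9.02643379e+00]
```

{"api": "play_rows", "payload": {
  "increments": [
    [[0, 0, 0.4], [0, 0, 0], 1],
    [[0, 0, 0.8], [0, 0, 0], 1],
    [[0, 0, 0.8], [0, 0, -1.5], 1],
    [[0, 0, 0.8], [0, 0, -3], 1],
    [[0, 0, 0.8], [0, 0, -4.5], 1],
    [[0, 0, 0.8], [0, 0, -6], 1],
    [[0, 0, 0.8], [0, 0, -6], 1]
  ]
}}

```text
time: 11.65
ee_pos: [0.557, 0.203, 0.1689]
tcp_rot: [-179.9, 0.0, -163.0]
wrist_force: [-0.3, 0.9, 6.5]
opening: 0.0132
grasp_force: 62.4
```

```bash
python3 -c "
from h import *
o=telemetry.get_obs();print(o['wrist_force'],o['torque'],o['q'])"
```

```text
[-0.34347552  0.89442485  6.49878047] [ 0.12633164 -0.02681065  0.06176163] [ 2.00437768e+01  9.98023602e+00  6.59755580e+00  8.66174322e+01
 -5.37468480e-02  3.00948514e+00]
```

Turning freely. I continue in a small stage past the catch, then onward.

{"api": "play_rows", "payload": {
  "increments": [
    [[0, 0, 0], [0, 0, -1.5], 1],
    [[0, 0, 0], [0, 0, -3], 1],
    [[0, 0, 0], [0, 0, -5], 1],
    [[0, 0, 0], [0, 0, -7], 1],
    [[0, 0, 0], [0, 0, -9], 1],
    [[0, 0, 0], [0, 0, -11], 1],
    [[0, 0, 0], [0, 0, -12], 1],
    [[0, 0, 0], [0, 0, -12], 1]
  ]
}}

```text
time: 12.45
ee_pos: [0.557, 0.2029, 0.1689]
tcp_rot: [-179.9, -0.0, -151.0]
wrist_force: [-0.0, 0.2, 6.3]
opening: 0.0129
grasp_force: 62.4
```

```bash
python3 -c "
from h import *
o=telemetry.get_obs();print(o['wrist_force'],o['torque'],o['q'])"
```

```text
[-0.03723503  0.15345757  6.25603003] [ 0.04349924 -0.05331676  0.03250603] [ 2.00380824e+01  9.98007657e+00  6.59666718e+00  8.66156415e+01
 -6.06501444e-02 -8.97653074e+00]
```

Now at 23°, with 24.5° more to go.

{"api": "play_rows", "payload": {
  "increments": [
    [[0, 0, 0], [0, 0, -2], 1],
    [[0, 0, 0], [0, 0, -5], 1],
    [[0, 0, 0], [0, 0, -8], 1],
    [[0, 0, 0], [0, 0, -11], 1],
    [[0, 0, 0], [0, 0, -14], 1],
    [[0, 0, 0], [0, 0, -17], 1],
    [[0, 0, 0], [0, 0, -19], 1],
    [[0, 0, 0], [0, 0, -21], 1],
    [[0, 0, 0], [0, 0, -22.5], 1],
    [[0, 0, 0], [0, 0, -23.5], 1],
    [[0, 0, 0], [0, 0, -23.5], 1]
  ]
}}

```text
time: 13.55
ee_pos: [0.5571, 0.2029, 0.1689]
tcp_rot: [-179.9, -0.0, -127.5]
wrist_force: [0.4, 0.6, 6.8]
opening: 0.013
grasp_force: 62.4
```

```bash
python3 -c "
from h import *
o=telemetry.get_obs();print(o['wrist_force'],o['torque'],o['tcp_rot'])
im,P=cloud('wrist');save(im[:290],'w3.png')"
```

```text
[0.36129719 0.58129916 6.84505103] [ 0.06140924 -0.13028106  0.06176745] [-1.79944082e+02 -2.93014164e-02 -1.27487401e+02]
```

View pics/w3.png

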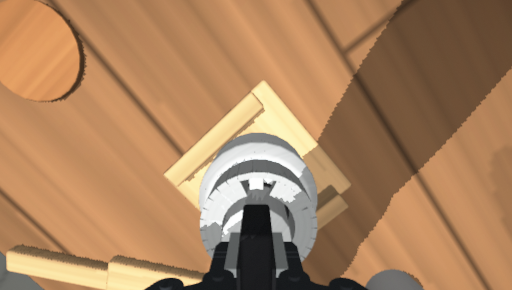

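The picture shows the open slot at about (262,188), slightly right of the bar line (256), so a little more anticlockwise seems needed. I'll measure the slot.

```bash
python3 - <<'E'
from h import *
im,P=cloud('wrist'); o=telemetry.get_obs()
c=np.array([.5563,.2035]); r=np.hypot(P[...,0]-c[0],P[...,1]-c[1]); a=P[...,2]
rel=P[...,:2]-c; th=(np.degrees(np.arctan2(rel[...,1],rel[...,0]))+360)%360
ring=(r>.026)&(r<.033)&(th>0)&(th<120)
for t in range(10,110,4):
    m=ring&(th>=t)&(th<t+4); print(t,m.sum(),np.round(np.nanmedian(a[m]),4) if m.sum() else '',np.round(im[m].mean(),0) if m.sum() else '')
c4=cv2.resize(im[130:260,190:330],None,fx=4,fy=4); save(c4,'w4.png')
E
```

```text
10 0  
14 0  
18 0  
22 0  
26 0  
30 0  
34 0  
38 0  
42 0  
46 0  
50 0  
54 0  
58 0  
62 0  
66 0  
70 0  
74 0  
78 0  
82 0  
86 0  
90 0  
94 0  
98 0  
102 0  
106 5 0.1259 110.0
```

View pics/w4.png

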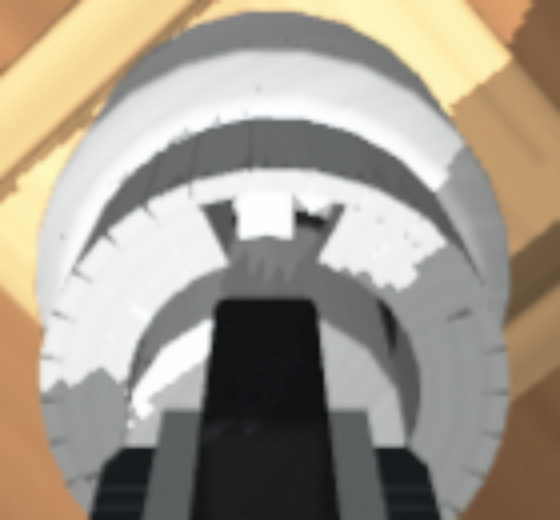

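The crop shows the lug (white square, x 237–295) inside the open slot (205–343), about 2° past centre. I'll turn back 1.5° and let it up.

{"api": "play_rows", "payload": {
  "increments": [
    [[0, 0, 0], [0, 0, 1.5], 1],
    [[0, 0, -1], [0, 0, 1.5], 1],
    [[0, 0, -3], [0, 0, 1.5], 1],
    [[0, 0, -5], [0, 0, 1.5], 1],
    [[0, 0, -7], [0, 0, 1.5], 1],
    [[0, 0, -9], [0, 0, 1.5], 1],
    [[0, 0, -11], [0, 0, 1.5], 1],
    [[0, 0, -12], [0, 0, 1.5], 1],
    [[0, 0, -12], [0, 0, 1.5], 1]
  ]
}}

```text
time: 14.55
ee_pos: [0.5569, 0.2032, 0.1804]
tcp_rot: [180.0, -0.0, -129.0]
wrist_force: [1.1, -2.0, 1.8]
opening: 0.0129
grasp_force: 61.7
```

```bash
python3 -c "
from h import *
o=telemetry.get_obs();print(o['wrist_force'],o['torque'],o['tcp_rot'])"
```

```text
[ 1.09964954 -1.95445689  1.76476497] [-0.41611769 -0.27118497  0.00942276] [ 1.79999557e+02 -3.28626732e-02 -1.29003921e+02]
```

{"api": "play_rows", "payload": {
  "increments": [
    [[0, 0, -2], [0, 0, 0], 1],
    [[0, 0, -4], [0, 0, 0], 1],
    [[0, 0, -6], [0, 0, 0], 1],
    [[0, 0, -8], [0, 0, 0], 1],
    [[0, 0, -10], [0, 0, 0], 1],
    [[0, 0, -10], [0, 0, 0], 1]
  ]
}}

```text
time: 15.15
ee_pos: [0.557, 0.2035, 0.1908]
tcp_rot: [-180.0, 0.0, -129.0]
wrist_force: [-0.8, -0.3, -2.2]
opening: 0.013
grasp_force: 61.2
```

{"api": "play_rows", "payload": {
  "increments": [
    [[0, 0, -10], [0, 0, 0], 1],
    [[0, 0, -25], [0, 0, 0], 1],
    [[0, 0, -45], [0, 0, 0], 1],
    [[0, 0, -65], [0, 0, 0], 1],
    [[0, 0, -78], [0, 0, 0], 1],
    [[6, -5, -80], [0, 0, 0], 1],
    [[25, -19, -80], [0, 0, 0], 1],
    [[50, -39, -80], [0, 0, 0], 1],
    [[80, -62, -80], [0, 0, 0], 1],
    [[110, -85, -80], [0, 0, 0], 1],
    [[140, -108, -80], [0, 0, 0], 1],
    [[170, -131, -80], [0, 0, 0], 1],
    [[200, -155, -80], [0, 0, 0], 1],
    [[230, -178, -80], [0, 0, 0], 1],
    [[258, -199, -80], [0, 0, 0], 1],
    [[278, -215, -80], [0, 0, 0], 1],
    [[289, -223, -80], [0, 0, 0], 1],
    [[293, -226, -80], [0, 0, 0], 1],
    [[293, -226, -80], [0, 0, 0], 1],
    [[293, -226, -80], [0, 0, 0], 1]
  ]
}}

```text
time: 17.15
ee_pos: [0.5483, -0.1656, 0.2706]
tcp_rot: [180.0, 0.0, -128.9]
wrist_force: [0.5, 0.7, -1.4]
opening: 0.0134
grasp_force: 61.2
```

```bash
python3 - <<'E'
from h import *
o=telemetry.get_obs(); print(o['ee_pos'],o['tcp_rot'],o['wrist_force'],o['torque'])
im,P=cloud('scene'); im2,P2=cloud('wrist')
save(np.vstack([im[80:280,150:420],im2[::2,::2][:,:270] if 0 else cv2.resize(im2,(270,200))]),'p.png')
hsv=cv2.cvtColor(im2,cv2.COLOR_RGB2HSV).astype(int)
t=(abs(P2[...,2]-.012)<.006)&((hsv[...,0]<9)|(hsv[...,0]>174))&(hsv[...,1]>140)
q=P2[t]; print(len(q),cv2.minAreaRect((q[:,:2]*1000).astype(np.float32)),np.median(q[:,2]))
E
```

```text
[ 0.54830176 -0.16559256  0.27056653] [ 1.79985277e+02  1.13018085e-02 -1.28948150e+02] [ 0.47672573  0.70089763 -1.39255867] [0.03951925 0.0543847  0.02497585]
642 ((538.6283569335938, -135.52499389648438), (126.30074310302734, 73.51652526855469), 11.695209503173828) 0.01196311923003296
```

View pics/p.png

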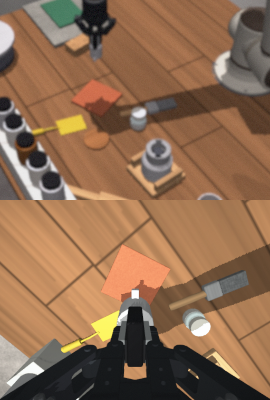

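The cap hangs in the gripper above the tile and the canister is open. I'll lower to about 11 mm above contact.

{"api": "play_rows", "payload": {
  "increments": [
    [[0, 0, 8], [0, 0, 0], 1],
    [[0, 0, 25], [0, 0, 0], 1],
    [[0, 0, 50], [0, 0, 0], 1],
    [[0, 0, 75], [0, 0, 0], 1],
    [[0, 0, 100], [0, 0, 0], 1],
    [[0, 0, 125], [0, 0, 0], 1],
    [[0, 0, 145], [0, 0, 0], 1],
    [[0, 0, 162], [0, 0, 0], 1],
    [[0, 0, 174], [0, 0, 0], 1],
    [[0, 0, 180], [0, 0, 0], 1],
    [[0, 0, 180], [0, 0, 0], 1],
    [[0, 0, 180], [0, 0, 0], 1]
  ]
}}

```text
time: 18.45
ee_pos: [0.5486, -0.1665, 0.0913]
tcp_rot: [-179.9, 0.0, -129.0]
wrist_force: [-0.3, 0.4, -1.5]
opening: 0.0132
grasp_force: 61.2
```

```bash
python3 - <<'E'
from h import *
o=telemetry.get_obs(); print(o['ee_pos'],o['wrist_force'])
im,P=cloud('side'); v,u=np.mgrid[:384,:512]
save(cv2.resize(im[190:310,170:330],None,fx=4,fy=4),'q.png')
E
```

```text
[ 0.54859243 -0.1665353   0.09133205] [-0.27094323  0.38210279 -1.52180446]
```

View pics/q.png

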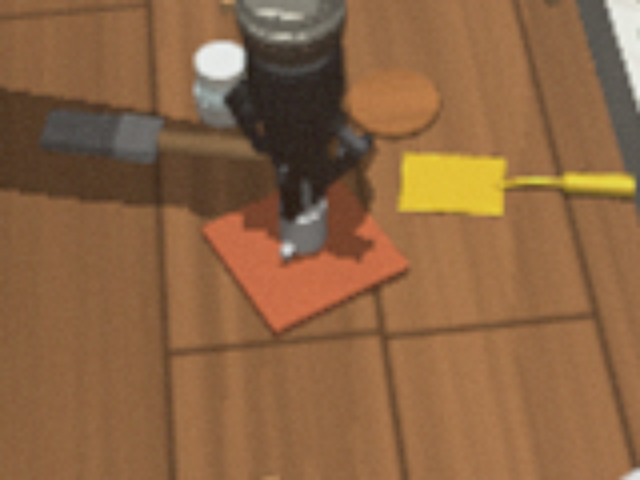

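The cap is upright just over the tile, with its foot near (300,248) and the tile centre near (305,245). I'll lower gently.

{"api": "play_rows", "payload": {
  "increments": [
    [[0, 0, 2], [0, 0, 0], 1],
    [[0, 0, 5], [0, 0, 0], 1],
    [[0, 0, 8], [0, 0, 0], 1],
    [[0, 0, 10], [0, 0, 0], 1],
    [[0, 0, 10.5], [0, 0, 0], 1],
    [[0, 0, 10.5], [0, 0, 0], 1]
  ]
}}

```text
time: 19.1
ee_pos: [0.5482, -0.1665, 0.08]
tcp_rot: [180.0, -0.0, -129.0]
wrist_force: [0.4, 0.4, -0.5]
opening: 0.0131
grasp_force: 61.3
```

{"api": "play_rows", "payload": {
  "increments": [
    [[0, 0, 0.3], [0, 0, 0], 1],
    [[0, 0, 0.6], [0, 0, 0], 1],
    [[0, 0, 0.8], [0, 0, 0], 1],
    [[0, 0, 0.8], [0, 0, 0], 1]
  ]
}}

```text
time: 19.5
ee_pos: [0.5483, -0.1665, 0.0797]
tcp_rot: [-180.0, 0.0, -129.0]
wrist_force: [-2.3, 0.3, 2.9]
opening: 0.0132
grasp_force: 61.7
```

{"api": "play_rows", "payload": {
  "increments": [
    [[0, 0, 0], [0, 0, 0], 0.84],
    [[0, 0, 0], [0, 0, 0], 0.8],
    [[0, 0, 0], [0, 0, 0], 0.75],
    [[0, 0, 0], [0, 0, 0], 0.65],
    [[0, 0, 0], [0, 0, 0], 0.5],
    [[0, 0, 0], [0, 0, 0], 0.3],
    [[0, 0, 0], [0, 0, 0], 0.2],
    [[0, 0, 0], [0, 0, 0], 0.2],
    [[0, 0, -5], [0, 0, 0], 0.2],
    [[0, 0, -20], [0, 0, 0], 0.2],
    [[0, 0, -45], [0, 0, 0], 0.2],
    [[0, 0, -75], [0, 0, 0], 0.2],
    [[0, 0, -100], [0, 0, 0], 0.2],
    [[0, 0, -120], [0, 0, 0], 0.2],
    [[0, 0, -120], [0, 0, 0], 0.2],
    [[0, 0, -120], [0, 0, 0], 0.2]
  ],
  "grip_force": 20
}}

```text
time: 21.1
ee_pos: [0.5485, -0.1666, 0.2001]
tcp_rot: [-179.9, 0.0, -129.0]
wrist_force: [1.0, 0.9, 0.3]
opening: 0.0684
grasp_force: 0.0
```

```bash
python3 - <<'E'
from h import *
o=telemetry.get_obs(); print(o['ee_pos'],o['wrist_force'],o['opening'])
im,P=cloud('wrist'); save(im,'z.png'); a=P[...,2]
q=P[(im.max(2)<80)&(a>.085)&(a<.1)&(np.hypot(P[...,0]-.5485,P[...,1]+.1665)<.04)]
print(len(q),q.mean(0),cv2.minAreaRect((q[:,:2]*1000).astype(np.float32)))
hsv=cv2.cvtColor(im,cv2.COLOR_RGB2HSV).astype(int)
t=(abs(a-.012)<.006)&((hsv[...,0]<9)|(hsv[...,0]>174))&(hsv[...,1]>140)
q=P[t]; print(len(q),cv2.minAreaRect((q[:,:2]*1000).astype(np.float32)))
E
```

```text
[ 0.54847014 -0.16658747  0.20011137] [1.04003842 0.87982579 0.32764192] 0.06838486569469836
807 [ 0.54613173 -0.16842644  0.09163382] ((546.7847290039062, -167.41912841796875), (43.33768844604492, 12.707014083862305), 50.6859016418457)
1638 ((546.6260986328125, -168.03851318359375), (127.63906860351562, 127.9568099975586), 24.28438377380371)
```

View pics/z.png

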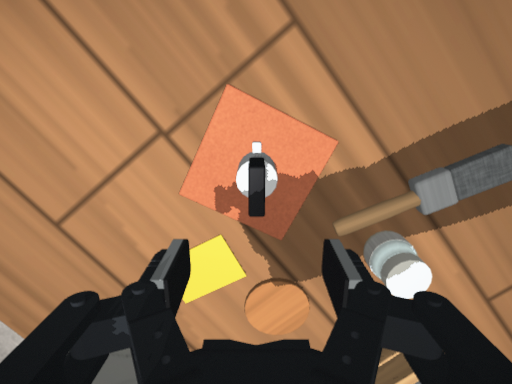

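The cap stands upright at about (257,180), within 1 mm of the tile's centre, with its top at the expected height of 0.092 m. The gripper is clear of it.

```bash
python3 -c "
from workcell import workorder; print(workorder.job_done())"
```

```text
the job is handed in; nothing more can be done
None
```

The cap is off the canister and standing upright within about 1 mm of the tile's centre, the gripper is clear of it, and the job is handed in at about 21 s; no verdict was returned.

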